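Sweep the used mask cups off the treatment counter into the side bin

ROBOT

A 6-joint arm with a two-finger parallel gripper is mounted at the origin on the work surface. World frame = base frame: x ahead of the robot, y to its left, z up, the work surface at z = 0. Lengths are in mm, angles in rad, forces in N, time in s.
With the tool pointing down it reaches from about 300 to 775 mm from the base axis. Payload 14.6 kg.
Tool frame: the origin (TCP) lies at the very end of the fingers, on their centre line; the grasp point (between the pads) lies 19 mm behind it; y points along the fingers, x is the direction in which the jaws open and shut, and the axes are right-handed (so a half turn about y gives the same grasp; the last joint's range is limited). The gripper opens to 94 mm and grips with 3 to 60 N. Pads are 16 mm wide; open, the fingers measure 119 mm over their backs; the gripper's body (75 mm by 177 mm) begins 78 mm behind the grasp point.
Start: joints at [-1.285, 0.3, 1.521, -0, 1.321, -0.067], TCP at [190.032, -516.117, 205.446] pointing down, gripper open.
Joint ranges: [-3.03, 3.03], [-0.79, 2.21], [0.23, 2.52], [-1.04, 4.18], [0, 3.07], [-2.55, 2.55]. Speed limits (rad/s): [2.22, 2.22, 2.57, 3.14, 3.14, 3.14].

INTERFACE

Orientations are given as a rotation vector (axis times angle).
In Python, from bench import get_obs, read_camera, get_calibration, job_done gives the robot as it stands.
- The arm moves only by the tool carry_out, never from a script. Its argument "targets" is a list of rows, each a list of 3 entries, a list of its own where there are three numbers: the shift along the tool's x, y, z in m, then the turn about the tool's y in degrees, then the opening, from 0 (shut) to 1 (fully open). A call has 1 to 8 rows; each row shifts and turns the commanded pose from where the row before left it, along the tool's axes as they then stand; what a row does not reach is not made up. A row lasts 1/10 s, in which the tool goes at most 50 mm and 8.59 degrees, less where a joint would pass 70% of its speed; a pose out of reach is approached as far as the arm can. A call is refused whole if a number of a shift passes 0.05 or a number of a turn 8.59, either way. A call with a gripper value outside its range is refused whole. The fingers move at their own pace and stop on an object; "squeeze" is the grip in N (left out, the last holds). Time passes only in rows, so rows that do not move let the fingers close. It gives the time, the measured TCP pose, the force and the opening at its end, in the units of the state.
- get_obs(): the state, without advancing time (a new reading comes with each control period).
- read_camera(name): name is "side" or "top" or "wrist"; returns the picture (420x560x3 uint8, red, green, blue); there is no depth.
- get_calibration(name): a dict with "intrinsics" (3x3 intrinsics, pixels), "extrinsics" (4x4, takes a point from world to camera coordinates); the wrist camera has in their place "T_tool_cam" (4x4, takes a point from camera to tool coordinates, whose origin is the TCP and whose axes are the tool frame's). Camera axes: x right, y up, looking along -z (the intrinsics and any distortion apply to the point x, -y, -z); pixel columns grow to the right and rows downward; lengths in mm; the calibration is good to about 2 mm. A picture is of the moment at which its call begins: read the wrist's pose just before it. get_calibration takes no time and is no camera call.
- job_done(): hands the job in, once; it reports no verdict.
The state is a dict: "t": time; "qpos": joint angles; "joint_velocities": joint speeds; "effort": joint torques, N m; "eef_pos": TCP position; "tool_rot": TCP orientation; "force": force on the tool from outside, world axes, zero at the start; "moment": the same for the moment, N m; "opening": finger opening in mm.
Only numpy, scipy, OpenCV 4.12 (cv2) and the standard library are available. Lean on these libraries where they do the work, as an engineer would, in place of code of your own. Each camera call takes 0.05 s, during which the arm holds its last target. There are 200 camera calls.

TASK

The treatment is over: sweep the four used pink mask cups across the worktop and over its open side edge so that all four drop into the waste bin hanging there, none onto the floor. Only push them along with your fingers: do not pick up or lift any of them. Leave the jars, the bottles and the bowl standing where they are.

Things in the scene. Friction and masses are not known exactly. Their poses are not given: they have to be found in the camera images.
- cup1: empty used single-dose mask cup: open-topped bright pink round plastic cup with cream-coloured rest inside, 36 mm across, 17 mm tall, about 14 g, loose, starts upright on the worktop and slides easily; origin at the centre of its underside
- cup2: empty used single-dose mask cup: open-topped bright pink round plastic cup with cream-coloured rest inside, 36 mm across, 17 mm tall, about 14 g, loose, starts upright on the worktop and slides easily; origin at the centre of its underside
- cup3: empty used single-dose mask cup: open-topped bright pink round plastic cup with cream-coloured rest inside, 36 mm across, 17 mm tall, about 14 g, loose, starts upright on the worktop and slides easily; origin at the centre of its underside
- cup4: empty used single-dose mask cup: open-topped bright pink round plastic cup with cream-coloured rest inside, 36 mm across, 17 mm tall, about 14 g, loose, starts upright on the worktop and slides easily; origin at the centre of its underside
- bin: white open-topped rectangular waste bin with blue rim bead, fixed, hung from a rail under the worktop's right-hand (-y) edge; outside 280 mm along x, 180 mm along y, 130 mm deep, walls 5 mm; origin at the centre of its underside, axes parallel to the world's, z up. Where along the edge it hangs varies; its y and z do not
- bin_mouth (a point): centre of the bin's open mouth, level with its rim, 35 mm below the worktop; the mouth is 270 mm along x and 170 mm along y inside. The bin's worktop-side wall is tucked 12 mm under the overhanging worktop, so there is no gap between them
- worktop_edge (a point): point on the upper edge of the worktop's open right-hand side, straight above the bin's wall and centred on the bin along x; the edge is straight, parallel to x and has no lip; worktop surface at z = 0, 30 mm thick, the bin lies on the -y side of it
- jar_white: squat white lidded cream jar, 54 mm across, 44 mm tall; loose, upright, to be left alone; origin at the centre of its underside
- jar_amber: squat amber glass jar with black lid and paper label, 50 mm across, 50 mm tall; loose, upright, to be left alone; origin at the centre of its underside
- jar_green: squat green glass jar with green lid and paper label, 52 mm across, 46 mm tall; loose, upright, to be left alone; origin at the centre of its underside
- bottle_yellow: tall yellow bottle with black cap, 62 mm across, 190 mm tall, near the far side; loose, upright, to be left alone; origin at the centre of its underside
- bottle_dropper: slim amber bottle with black cap, 36 mm across, 100 mm tall, near the far side; loose, upright, to be left alone; origin at the centre of its underside
- bottle_spray: clear trigger-spray bottle with white head, 69 mm across, about 210 mm tall, in the left part of the worktop; loose, upright, to be left alone; origin at the centre of its underside
- bowl: blue open mixing bowl, 110 mm across, 50 mm tall, in the left part of the worktop; loose, upright, to be left alone; origin at the centre of its underside
Mind the look-alikes: they are no part of the job. What is shaped like the cup2 but black or yellow is not meant.

How it is judged (in metres and radians):
At the end, for the whole second after the job is handed in: all four cups at rest inside the bin, their undersides at least 30 mm below its rim; every jar, bottle and the bowl within 20 mm of where it stood and upright to within 0.2 rad (x of cup1 in the frame of bin between -0.14 and 0.14 m and y of cup1 in the frame of bin between -0.09 and 0.09 m and z of cup1 in the frame of bin between -0.005 and 0.1 m and linear speed of each of cup1, cup2, cup3, cup4 below 0.05 m/s and x of cup2 in the frame of bin between -0.14 and 0.14 m and y of cup2 in the frame of bin between -0.09 and 0.09 m and z of cup2 in the frame of bin between -0.005 and 0.1 m and x of cup3 in the frame of bin between -0.14 and 0.14 m and y of cup3 in the frame of bin between -0.09 and 0.09 m and z of cup3 in the frame of bin between -0.005 and 0.1 m and x of cup4 in the frame of bin between -0.14 and 0.14 m and y of cup4 in the frame of bin between -0.09 and 0.09 m and z of cup4 in the frame of bin between -0.005 and 0.1 m and distance of each of jar_white, jar_amber, jar_green, bottle_yellow, bottle_dropper, bottle_spray, bowl from where it was at the start of the episode below 0.02 m and angle between each of jar_white, jar_amber, jar_green, bottle_yellow, bottle_dropper, bottle_spray, bowl's own z axis and vertical below 0.2 rad); the robot touches nothing.
It fails at once if a cup is lifted: its underside rises more than 30 mm above the worktop (height (world z) of any of cup1, cup2, cup3, cup4 above 0.03 m).
It fails at once if a jar, a bottle or the bowl is tipped or pushed more than 20 mm from its place (distance of any of jar_white, jar_amber, jar_green, bottle_yellow, bottle_dropper, bottle_spray, bowl from where it was at the start of the episode above 0.02 m or angle between any of jar_white, jar_amber, jar_green, bottle_yellow, bottle_dropper, bottle_spray, bowl's own z axis and vertical above 0.2 rad).
It also fails if it takes over 61 s, if anything falls off the work surface, if the arm or the gripper's body presses on something with over 40 N, if the wrist force passes 120 N, or if a joint passes its speed limit or range.

## Working session

There is one attempt and no reset: what is moved stays moved. The work goes in short steps, Python scripts to look and compute and a tool call to move; the robot and the scene stay as the last step left them, time stands still between calls to the robot, and variables do not carry over. Pictures are saved under pics/ and viewed, about 8 in all and at most 12, crops included, and the job is handed in when it is done.

Besides the shell and the picture viewer there is one more tool, called after ">>>" as name(argument=value, ...) on one line, values as JSON. carry_out: Moves the arm, as the interface text tells. Its arguments: {"type":"object","properties":{"targets":{"type":"array","items":{"type":"array"}},"squeeze":{"type":"number"}},"required":["targets"]}

```bash
mkdir -p pics; cat > h.py <<'E'
import numpy as np,cv2
from bench import *
from scipy.spatial.transform import Rotation as R
def ray(cam,uv,z,n=None):
    c=get_calibration(cam);K=np.array(c['intrinsics']);E=np.array(c['extrinsics'])
    uv=np.atleast_2d(uv).astype(float)
    d=np.c_[uv,np.ones(len(uv))]@np.linalg.inv(K).T; d=d*[1,-1,-1]
    Ri=E[:3,:3].T;o=-Ri@E[:3,3];d=d@Ri.T
    return o+d*((z-o[2])/d[:,2])[:,None]
def proj(cam,p):
    c=get_calibration(cam);K=np.array(c['intrinsics']);E=np.array(c['extrinsics'])
    q=np.atleast_2d(p)@E[:3,:3].T+E[:3,3];q=q*[1,-1,-1]@K.T
    return q[:,:2]/q[:,2:]
def snap(cam,f=None):
    im=cv2.cvtColor(np.array(read_camera(cam)),cv2.COLOR_RGB2BGR)
    if f: cv2.imwrite('pics/'+f,im)
    return im
def pink(im):
    h=cv2.cvtColor(im,cv2.COLOR_BGR2HSV)
    m=cv2.inRange(h,(145,90,90),(175,255,255))
    out=[]
    for c in cv2.findContours(m,cv2.RETR_EXTERNAL,cv2.CHAIN_APPROX_NONE)[0]:
        if cv2.contourArea(c)>15: out.append((cv2.minEnclosingCircle(c),cv2.boundingRect(c)))
    return out
E
python3 - <<'E'
from h import *
for n in('top','side'):
    im=snap(n,n+'0.png'); c=get_calibration(n); print({k:(np.round(v,2).tolist() if not isinstance(v,str) else v) for k,v in c.items()})
    for (p,r),b in pink(im): print(n,np.round(p),round(r,1),b,np.round(ray(n,p,15)))
o=get_obs();print(o['eef_pos'],R.from_rotvec(o['tool_rot']).as_matrix().round(3))
E
```

```text
{'intrinsics': [[403.4, 0.0, 275.9], [0.0, 403.4, 212.43], [0.0, 0.0, 1.0]], 'extrinsics': [[0.01, -1.0, 0.01, 39.51], [0.98, 0.01, 0.18, -595.63], [-0.18, 0.01, 0.98, -691.34], [0.0, 0.0, 0.0, 1.0]]}
top [251. 299.] 9.8 (242, 290, 20, 20) [[437.  89.  15.]]
top [377. 294.] 10.7 (366, 285, 22, 19) [[ 448. -146.   15.]]
top [253. 206.] 9.5 (244, 196, 19, 20) [[615.  90.  15.]]
top [342. 198.] 9.7 (332, 189, 20, 20) [[631. -84.  15.]]
{'intrinsics': [[498.44, 0.0, 285.82], [0.0, 498.44, 209.45], [0.0, 0.0, 1.0]], 'extrinsics': [[-0.99, -0.1, -0.02, 620.49], [0.05, -0.65, 0.76, 47.33], [-0.09, 0.75, 0.65, -1098.71], [0.0, 0.0, 0.0, 1.0]]}
side [369. 201.] 9.4 (360, 193, 19, 17) [[437.  98.  15.]]
side [285. 197.] 9.0 (277, 189, 17, 17) [[615.  97.  15.]]
side [286. 151.] 8.1 (279, 145, 15, 14) [[631. -75.  15.]]
side [362. 140.] 8.0 (355, 134, 16, 14) [[ 448. -137.   15.]]
[ 189.97882295 -515.92182207  204.9544397 ] [[ 0.346 -0.     0.938]
 [-0.938  0.001  0.346]
 [-0.001 -1.     0.   ]]
```

View pics/top0.png

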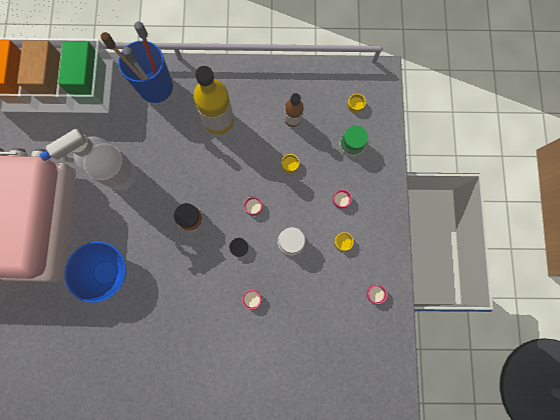

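View pics/side0.png

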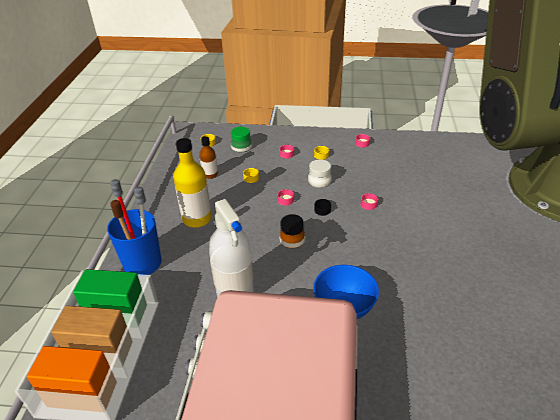

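Four pink-rimmed cups show in the top view at (251,299), (377,294), (253,206) and (342,198). The look-alikes are yellow at (357,102), (290,162) and (344,241), and black at (239,247). The bin mouth is at right, columns about 408–490 and rows 174–310. Next I measure the bin, the edge and the obstacles, and check the cups in one crop.

```bash
python3 - <<'E'
from h import *
im=cv2.imread('pics/top0.png')
cv2.imwrite('pics/crop.png',cv2.resize(im[140:320,220:500],None,fx=2.8,fy=2.8,interpolation=cv2.INTER_CUBIC))
print('bin',ray('top',[[408,174],[480,174],[492,310],[415,310]],-35).round())
print('edge',ray('top',[[402,60],[408,174],[414,310],[418,400]],0).round())
h=cv2.cvtColor(im,cv2.COLOR_BGR2HSV)
for n,uv,z in [('white',(291,240),44),('amberlid',(187,216),50),('green',(354,137),46),('bowl',(95,271),50),('y1',(290,163),15),('y2',(344,241),15),('black',(239,247),15),('dropper',(294,118),0),('yellow',(217,125),0)]:
    print(n,ray('top',uv,z).round()[0])
g=cv2.cvtColor(im,cv2.COLOR_BGR2GRAY);print(g[360,405:430],g[240,398:420])
E
```

```text
bin [[ 697. -234.  -35.]
 [ 698. -388.  -35.]
 [ 418. -389.  -35.]
 [ 417. -234.  -35.]]
edge [[ 938. -222.    0.]
 [ 687. -222.    0.]
 [ 419. -220.    0.]
 [ 258. -219.    0.]]
white [545.  17.  44.]
amberlid [587. 209.  50.]
green [ 746. -105.   46.]
bowl [486. 369.  50.]
y1 [702.  17.  15.]
y2 [548. -87.  15.]
black [534. 114.  15.]
dropper [804.   9.   0.]
yellow [786. 167.   0.]
[122 121 121 121 118 116 115 117 121 122 119 103 128 145 140 116 117 137
 142 140 140 141 140 140 141] [125 124 123 121 120 117 118 123 125 122 121 114 100 129 145 142 142 142
 142 142 142 142]
```

View pics/crop.png

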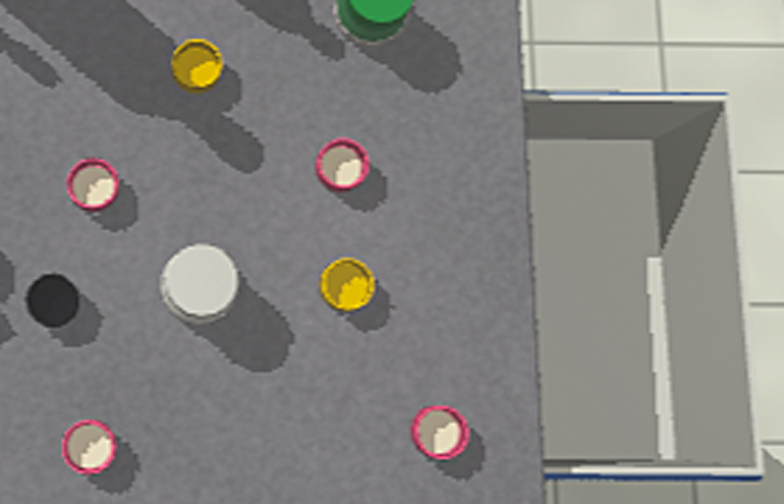

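The pink cups are confirmed: A(437,89), B(448,-146), C(615,90), D(631,-84). The bin spans x 417–698, matching its 280 mm length, and the edge is at y≈-220. Plan: set the jaws about 24 mm apart along x so they cradle a cup, then push towards -y in the order B, D, C, A, shifting A and B in x towards the bin. First I turn the tool.

>>> carry_out(targets=[[[0,0,0],-8.59,0.255],[[0,0,0],-8.59,0.255],[[0,0,0],-8.59,0.255],[[0,0,0],-8.59,0.255],[[0,0,0],-8.59,0.255],[[0,0,0],-8.59,0.255],[[0,0,0],-8.59,0.255],[[0,0,0],-8.59,0.255]])

```text
t: 0.9
eef_pos: [190.0, -516.0, 205.1]
tool_rot: [-1.57, 0.01, -0.01]
force: [-0.4, 0.2, 0.3]
opening: 33.6
```

>>> carry_out(targets=[[[0.026,0,0.04],-1.0,0.255],[[0.026,0,0.04],0,0.255],[[0.026,0,0.04],0,0.255],[[0.026,0,0.04],0,0.255],[[0.026,0,0.04],0,0.255],[[0.026,0,0.04],0,0.255],[[0.026,0,0.04],0,0.255],[[0.026,0,0.04],0,0.255]])

```text
t: 1.7
eef_pos: [399.7, -195.0, 205.4]
tool_rot: [-1.571, 0.001, -0.001]
force: [-0.0, -0.4, -0.9]
opening: 24.0
```

>>> carry_out(targets=[[[0.016,0,0.03],0,0.255],[[0.016,0,0.03],0,0.255],[[0.016,0,0.03],0,0.255],[[0,0.045,0],0,0.255],[[0,0.045,0],0,0.255],[[0,0.045,0],0,0.255],[[0,0.03,0],0,0.255],[[0,0,0],0,0.255]])

```text
t: 2.5
eef_pos: [445.0, -106.1, 37.2]
tool_rot: [-1.569, 0.006, 0.004]
force: [0.7, 0.7, 0.8]
opening: 23.9
```

>>> carry_out(targets=[[[0.002,0.02,0],0,0.255],[[0,0.01,0],0,0.255],[[0,0,0],0,0.255],[[0,0,0],0,0.255]])

```text
t: 2.9
eef_pos: [449.6, -107.0, 11.5]
tool_rot: [-1.571, 0.0, -0.002]
force: [0.7, -0.0, 0.3]
opening: 23.9
```

```bash
python3 - <<'E'
from h import *
o=get_obs();print(o['eef_pos'])
im=snap('top','t1.png')
for (p,r),b in pink(im): print(np.round(p),round(r,1),b,np.round(ray('top',p,15)))
cv2.imwrite('pics/w1.png',snap('wrist'))
E
```

```text
[ 449.63855092 -107.03847744   11.49418298]
[251. 299.] 9.8 (242, 290, 20, 20) [[437.  89.  15.]]
[253. 206.] 9.5 (244, 196, 19, 20) [[615.  90.  15.]]
[342. 199.] 9.7 (332, 189, 20, 20) [[631. -84.  15.]]
```

View pics/w1.png

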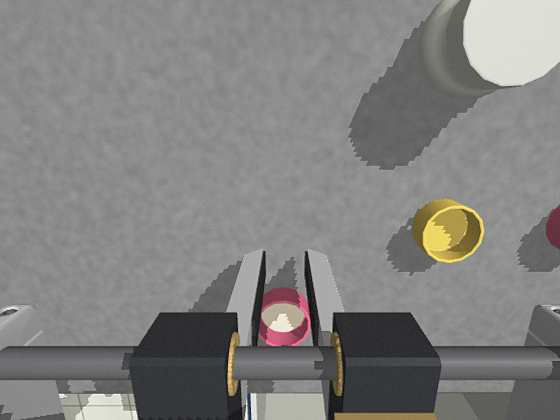

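>>> carry_out(targets=[[[-0.001,0.006,-0.01],0,0.255],[[0.0,0,-0.01],0,0.255],[[0.006,0,-0.014],0,0.255],[[0.008,0,-0.016],0,0.255],[[0.008,0,-0.016],0,0.255],[[0.008,0,-0.016],0,0.255],[[0.004,0,-0.016],0,0.255],[[0.002,0,-0.016],0,0.255]])

```text
t: 3.8
eef_pos: [484.3, -222.6, 4.4]
tool_rot: [-1.571, 0.001, -0.001]
force: [0.0, 1.0, 0.4]
opening: 24.1
```

>>> carry_out(targets=[[[0,0,-0.014],0,0.255],[[0,0,0],0,0.255],[[0,0,0],0,0.255],[[0,0,0],0,0.255]])

```text
t: 4.2
eef_pos: [483.9, -234.4, 4.4]
tool_rot: [-1.571, 0.001, -0.0]
force: [0.8, 0.9, 0.2]
opening: 24.0
```

```bash
cat > chk.py <<'E'
from h import *
import sys
im=snap('top')
for (p,r),b in pink(im): print(np.round(p),round(r,1),b,np.round(ray('top',p,15))[0],'binfloor',np.round(ray('top',p,-150))[0])
cv2.imwrite('pics/'+sys.argv[1],im)
E
python3 chk.py t2.png
```

```text
[251. 299.] 9.8 (242, 290, 20, 20) [437.  89.  15.] binfloor [ 431.   97. -150.]
[418. 274.] 7.9 (412, 267, 14, 15) [ 487. -225.   15.] binfloor [ 492. -285. -150.]
[253. 206.] 9.5 (244, 196, 19, 20) [615.  90.  15.] binfloor [ 648.   98. -150.]
[342. 198.] 9.7 (332, 189, 20, 20) [631. -84.  15.] binfloor [ 667. -113. -150.]
```

View pics/t2.png

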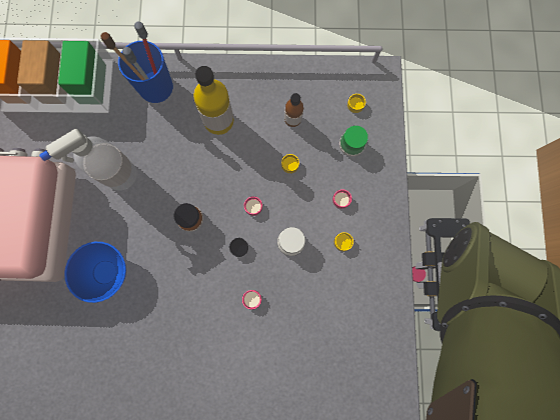

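The picture shows cup B in the bin at (418,274), looking smaller because it is lower; everything else is unmoved. Next is D.

>>> carry_out(targets=[[[0,-0.035,0],0,0.255],[[0,-0.035,0],0,0.255],[[0.03,0,0.039],0,0.255],[[0.03,0,0.039],0,0.255],[[0.03,0,0.039],0,0.255],[[0.03,0,0.039],0,0.255],[[0.027,0,0.037],0,0.255],[[0,0,0],0,0.255]])

```text
t: 5.05
eef_pos: [633.0, -37.1, 74.2]
tool_rot: [-1.57, -0.004, 0.003]
force: [0.1, -0.6, 0.0]
opening: 23.9
```

>>> carry_out(targets=[[[0,0.03,0],0,0.255],[[0,0.02,0],0,0.255],[[0,0,0],0,0.255],[[0,0,0],0,0.255]])

```text
t: 5.45
eef_pos: [631.2, -42.2, 25.1]
tool_rot: [-1.571, 0.001, -0.001]
force: [-0.5, -0.1, 0.6]
opening: 23.7
```

>>> carry_out(targets=[[[0,0.02,0],0,0.255],[[0,0,0],0,0.255],[[0,0,-0.012],0,0.255],[[0,0,-0.012],0,0.255],[[0,0,-0.016],0,0.255],[[-0.001,0,-0.016],0,0.255],[[-0.001,0,-0.016],0,0.255],[[-0.001,0,-0.016],0,0.255]])

```text
t: 6.25
eef_pos: [628.0, -131.8, 4.6]
tool_rot: [-1.571, 0.001, -0.001]
force: [0.7, 0.3, 0.6]
opening: 24.2
```

>>> carry_out(targets=[[[-0.001,0,-0.016],0,0.255],[[-0.001,0,-0.016],0,0.255],[[-0.001,0,-0.016],0,0.255],[[0,0,-0.016],0,0.255],[[0,0,-0.016],0,0.255],[[0,0,-0.016],0,0.255],[[0,0,-0.008],0,0.255],[[0,0,0],0,0.255]])

```text
t: 7.05
eef_pos: [624.9, -235.2, 4.3]
tool_rot: [-1.571, 0.002, -0.002]
force: [-0.6, 0.2, -0.1]
opening: 24.2
```

>>> carry_out(targets=[[[0,-0.035,0],0,0.255],[[0,-0.035,0],0,0.255],[[0,0,0.045],0,0.255],[[0,0,0.045],0,0.255],[[0,0,0.045],0,0.255],[[0,0,0.045],0,0.255],[[0,0,0.045],0,0.255],[[0,0,0.045],0,0.255]])

```text
t: 7.85
eef_pos: [624.9, 38.4, 74.6]
tool_rot: [-1.571, 0.0, -0.0]
force: [0.2, 0.9, 0.6]
opening: 23.8
```

```bash
python3 chk.py t3.png
```

```text
[417. 274.] 8.2 (412, 266, 14, 16) [ 487. -224.   15.] binfloor [ 492. -284. -150.]
[422. 218.] 8.1 (414, 211, 16, 16) [ 593. -239.   15.] binfloor [ 621. -302. -150.]
```

>>> carry_out(targets=[[[-0.005,0,0.04],0,0.255],[[-0.005,0,0.04],0,0.255],[[0,0,0.016],0,0.255],[[0,0,0],0,0.255],[[0,0.03,0],0,0.255],[[0,0.02,0],0,0.255],[[0,0,0],0,0.255],[[0,0,0],0,0.255]])

```text
t: 8.7
eef_pos: [615.8, 131.1, 25.0]
tool_rot: [-1.571, 0.001, -0.002]
force: [1.0, 0.1, 1.1]
opening: 24.4
```

```bash
python3 - <<'E'
from h import *
im=snap('side')
for (p,r),b in pink(im): print('side',p,np.round(ray('side',p,15))[0])
cv2.imwrite('pics/w2.png',snap('wrist'))
E
```

```text
side (368.8741149902344, 201.04676818847656) [437.  98.  15.]
side (284.59735107421875, 196.81858825683594) [616.  98.  15.]
```

View pics/w2.png

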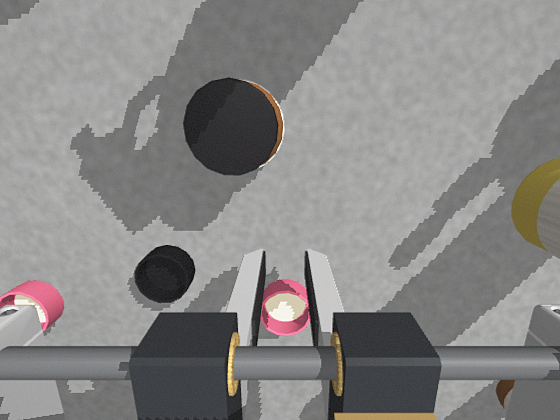

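The wrist view shows cup C at (285,305), centred between the fingers, with the jars clear. I'll push it out, shifting x a little towards the middle of the bin near the end.

>>> carry_out(targets=[[[0,0.02,0],0,0.255],[[0,0,0],0,0.255],[[0,0,-0.012],0,0.255],[[0,0,-0.012],0,0.255],[[0,0,-0.018],0,0.255],[[0,0,-0.018],0,0.255],[[0,0,-0.018],0,0.255],[[0,0,-0.018],0,0.255]])

```text
t: 9.6
eef_pos: [615.4, 34.0, 4.7]
tool_rot: [-1.571, 0.001, -0.002]
force: [-0.4, 0.2, 0.9]
opening: 23.9
```

>>> carry_out(targets=[[[0,0,-0.018],0,0.255],[[0,0,-0.018],0,0.255],[[0,0,-0.018],0,0.255],[[0,0,-0.018],0,0.255],[[0,0,-0.018],0,0.255],[[0,0,-0.018],0,0.255],[[0,0,-0.018],0,0.255],[[0,0,-0.018],0,0.255]])

```text
t: 10.4
eef_pos: [615.2, -109.6, 4.4]
tool_rot: [-1.571, 0.001, -0.001]
force: [-0.7, 0.7, 0.9]
opening: 24.0
```

```bash
python3 - <<'E'
from h import *
print(get_obs()['eef_pos'])
im=snap('side')
for (p,r),b in pink(im): print('side',p,np.round(ray('side',p,15))[0])
E
```

```text
[ 615.15835535 -109.56848489    4.44200815]
side (368.8741149902344, 201.04676818847656) [437.  98.  15.]
side (294.5, 141.0) [ 614. -120.   15.]
```

>>> carry_out(targets=[[[-0.004,0,-0.016],0,0.255],[[-0.008,0,-0.016],0,0.255],[[-0.008,0,-0.016],0,0.255],[[-0.008,0,-0.016],0,0.255],[[-0.004,0,-0.016],0,0.255],[[0,0,-0.016],0,0.255],[[0,0,-0.016],0,0.255],[[0,0,-0.012],0,0.255]])

```text
t: 11.25
eef_pos: [583.2, -233.6, 4.5]
tool_rot: [-1.571, 0.001, -0.001]
force: [-0.3, 0.1, -0.4]
opening: 23.6
```

>>> carry_out(targets=[[[0,-0.035,0],0,0.255],[[0,-0.035,0],0,0.255],[[-0.02,0,0.045],0,0.255],[[-0.02,0,0.045],0,0.255],[[-0.02,0,0.045],0,0.255],[[-0.02,0,0.045],0,0.255],[[-0.02,0,0.045],0,0.255],[[-0.02,0,0.045],0,0.255]])

```text
t: 12.05
eef_pos: [462.7, 39.4, 74.6]
tool_rot: [-1.571, 0.001, -0.001]
force: [1.8, 0.6, -0.3]
opening: 24.0
```

```bash
python3 chk.py t4.png
```

```text
[418. 274.] 7.9 (412, 266, 14, 16) [ 487. -225.   15.] binfloor [ 492. -285. -150.]
[420. 224.] 15.2 (411, 210, 20, 30) [ 581. -236.   15.] binfloor [ 607. -298. -150.]
```

Cup C is in the bin next to D. Now A.

>>> carry_out(targets=[[[-0.012,0,0.04],0,0.255],[[-0.013,0,0.04],0,0.255],[[0,0,0.016],0,0.255],[[0,0,0],0,0.255],[[0,0.03,0],0,0.255],[[0,0.02,0],0,0.255],[[0,0,0],0,0.255],[[0,0,0],0,0.255]])

```text
t: 12.9
eef_pos: [438.9, 133.5, 24.9]
tool_rot: [-1.571, 0.002, -0.001]
force: [0.3, 0.0, 0.1]
opening: 24.2
```

```bash
python3 - <<'E'
from h import *
im=snap('side')
for (p,r),b in pink(im): print('side',p,np.round(ray('side',p,15))[0])
for (p,r),b in pink(snap('wrist')): print('wrist',p,r)
E
```

```text
side (369.5, 205.0) [436. 111.  15.]
side (370.0, 197.0) [434.  84.  15.]
wrist (281.20025634765625, 310.998046875) 28.554174423217773
```

>>> carry_out(targets=[[[-0.001,0.02,0],0,0.255],[[0,0,0],0,0.255],[[0,0,-0.012],0,0.255],[[0,0,-0.012],0,0.255],[[0,0,-0.018],0,0.255],[[0.002,0,-0.018],0,0.255],[[0.003,0,-0.018],0,0.255],[[0.003,0,-0.018],0,0.255]])

```text
t: 13.8
eef_pos: [445.7, 36.4, 5.3]
tool_rot: [-1.571, 0.0, -0.002]
force: [0.7, -0.6, -0.1]
opening: 24.0
```

>>> carry_out(targets=[[[0.003,0,-0.018],0,0.255],[[0.003,0,-0.018],0,0.255],[[0.003,0,-0.018],0,0.255],[[0.003,0,-0.018],0,0.255],[[0.003,0,-0.018],0,0.255],[[0.003,0,-0.018],0,0.255],[[0.003,0,-0.018],0,0.255],[[0.003,0,-0.018],0,0.255]])

```text
t: 14.6
eef_pos: [469.2, -107.7, 5.3]
tool_rot: [-1.571, 0.001, -0.002]
force: [0.4, 0.1, -0.4]
opening: 24.3
```

```bash
python3 - <<'E'
from h import *
im=snap('side')
for (p,r),b in pink(im): print('side',p,np.round(ray('side',p,15))[0])
E
```

```text
side (353.5, 147.5) [ 469. -102.   15.]
side (354.3333435058594, 140.0) [ 467. -136.   15.]
```

Cup A is still cradled. Final stretch, then retreat upwards.

>>> carry_out(targets=[[[0.006,0,-0.016],0,0.255],[[0.008,0,-0.016],0,0.255],[[0.008,0,-0.016],0,0.255],[[0.008,0,-0.016],0,0.255],[[0.006,0,-0.016],0,0.255],[[0,0,-0.016],0,0.255],[[0,0,-0.016],0,0.255],[[0,0,-0.014],0,0.255]])

```text
t: 15.45
eef_pos: [504.7, -233.3, 4.5]
tool_rot: [-1.571, 0.001, -0.001]
force: [0.5, -0.1, 0.6]
opening: 23.9
```

>>> carry_out(targets=[[[0,-0.035,0],0,0.255],[[0,-0.045,0],0,0.255],[[-0.03,-0.04,-0.02],0,0.255],[[-0.045,0,-0.02],0,0.255],[[-0.045,0,-0.02],0,0.255],[[-0.045,0,-0.02],0,0.255],[[-0.045,0,-0.02],0,0.255],[[-0.045,0,-0.02],0,0.255]])

```text
t: 16.25
eef_pos: [249.9, -350.8, 121.9]
tool_rot: [-1.571, 0.0, -0.001]
force: [-0.2, -1.4, -0.7]
opening: 23.9
```

>>> carry_out(targets=[[[-0.03,0,-0.04],0,0.255],[[-0.03,0,-0.04],0,0.255],[[0,0,0],0,0.255],[[0,0,0],0,0.255],[[0,0,0],0,0.255]])

```text
t: 16.75
eef_pos: [192.3, -429.5, 121.5]
tool_rot: [-1.57, 0.001, -0.0]
force: [0.9, -0.4, -0.0]
opening: 24.2
```

```bash
python3 chk.py t5.png; python3 - <<'E'
import cv2,numpy as np
a=cv2.imread('pics/top0.png');b=cv2.imread('pics/t5.png')
c=cv2.resize(b[90:330,160:500],None,fx=2.3,fy=2.3,interpolation=cv2.INTER_CUBIC);cv2.imwrite('pics/fin.png',c)
d=(np.abs(a.astype(int)-b).max(2)>40).astype(np.uint8)
for q in cv2.findContours(d,0,1)[0]:
    if cv2.contourArea(q)>10: print(cv2.boundingRect(q))
E
```

```text
[418. 274.] 7.9 (412, 266, 14, 16) [ 487. -225.   15.] binfloor [ 492. -285. -150.]
[420. 224.] 15.2 (411, 210, 20, 30) [ 581. -236.   15.] binfloor [ 607. -298. -150.]
(242, 290, 21, 21)
(367, 285, 23, 20)
(412, 266, 14, 16)
(410, 210, 21, 30)
(244, 197, 20, 22)
(333, 189, 23, 20)
```

View pics/fin.png

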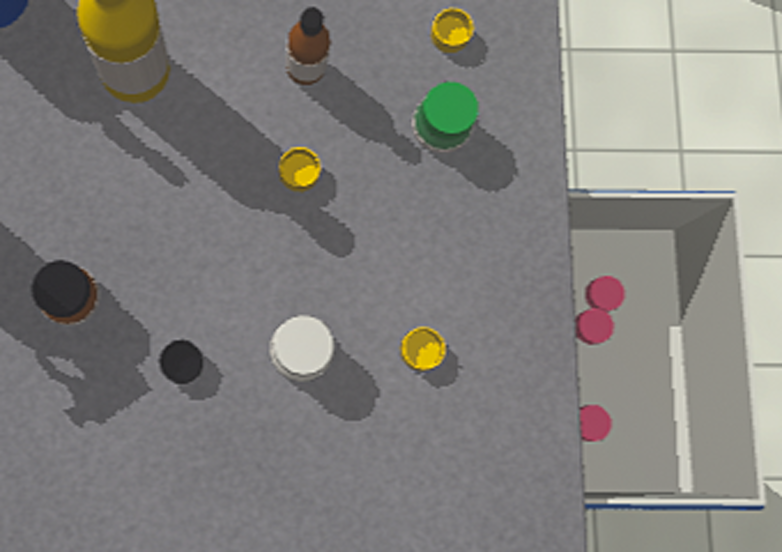

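Three cups lie upside down on the bin floor, at crop pixels (605,293), (595,326) and (595,423), and the worktop is otherwise unchanged. Cup A isn't visible; it is probably hidden under the overhang. I'll look with the wrist camera from outside the edge.

```bash
cat > w.py <<'E'
from h import *
c=get_calibration('wrist');T=np.array(c['T_tool_cam']);K=np.array(c['intrinsics'] if 'intrinsics' in c else c['K'])
def wproj(p,pos,Rm):
    pt=(np.atleast_2d(p)-pos)@Rm
    q=(pt-T[:3,3])@T[:3,:3]; q=q*[1,-1,-1]@K.T
    return q[:,:2]/q[:,2:]
E
python3 - <<'E'
from w import *
print(T.round(2),K.round(1))
Rm=np.array([[1,0,0],[0,0,1],[0,-1,0.]])
for y in(-400,-430,-460):
  for z in (120,160): print(y,z,wproj([[505,-235,-160],[505,-220,-30],[505,-300,-160],[430,-235,-160]],[505,y,z],Rm).round())
for (p,r),b in pink(snap('side')): print('side',p)
for (p,r),b in pink(snap('wrist')): print('wrist',p,r)
E
```

```text
[[ 1.000e+00  0.000e+00 -0.000e+00  2.000e-02]
 [-0.000e+00  2.900e-01 -9.600e-01 -1.803e+02]
 [-0.000e+00  9.600e-01  2.900e-01  8.363e+01]
 [ 0.000e+00  0.000e+00  0.000e+00  1.000e+00]] [[318.5   0.  284.7]
 [  0.  318.5 215.3]
 [  0.    0.    1. ]]
-400 120 [[284.  54.]
 [284.   8.]
 [284. 106.]
 [227.  54.]]
-400 160 [[284.  59.]
 [284.  21.]
 [284. 107.]
 [232.  59.]]
-430 120 [[284.  28.]
 [284. -32.]
 [284.  83.]
 [226.  28.]]
-430 160 [[284.  36.]
 [284. -13.]
 [284.  86.]
 [231.  36.]]
-460 120 [[284.   1.]
 [284. -73.]
 [284.  58.]
 [225.   1.]]
-460 160 [[284.  11.]
 [284. -49.]
 [284.  63.]
 [230.  11.]]
wrist (524.5, 69.0) 13.238302230834961
```

>>> carry_out(targets=[[[0.045,0,0],0,0.255],[[0.045,0,0],0,0.255],[[0.045,0,0],0,0.255],[[0.045,0,0],0,0.255],[[0.045,0,0],0,0.255],[[0.045,0,0],0,0.255],[[0.045,0,0],0,0.255],[[0,0,0],0,0.255]])

```text
t: 17.7
eef_pos: [511.5, -428.2, 120.5]
tool_rot: [-1.57, -0.003, 0.003]
force: [-0.9, 0.8, -0.2]
opening: 23.8
```

>>> carry_out(targets=[[[0,0,0],0,0.255],[[0,0,0],0,0.255]])

```text
t: 17.9
eef_pos: [506.4, -430.2, 121.6]
tool_rot: [-1.571, 0.001, -0.0]
force: [-0.1, -0.6, 0.6]
opening: 24.0
```

```bash
python3 - <<'E'
from w import *
o=get_obs();im=snap('wrist','w3.png');print(o['eef_pos'])
Rm=R.from_rotvec(o['tool_rot']).as_matrix()
for (p,r),b in pink(im):
    d=np.linalg.inv(K)@[*p,1]*[1,-1,-1]; d=Rm@(T[:3,:3]@d); c=o['eef_pos']+Rm@T[:3,3]
    print(np.round(p),round(r,1),(c+d*((-150-c[2])/d[2])).round())
E
```

```text
[ 506.41538086 -430.18245726  121.62990877]
[362.  80.] 27.1 [ 608. -298. -150.]
[273.  69.] 14.9 [ 492. -284. -150.]
[320.  24.] 16.1 [ 551. -233. -150.]
```

View pics/w3.png

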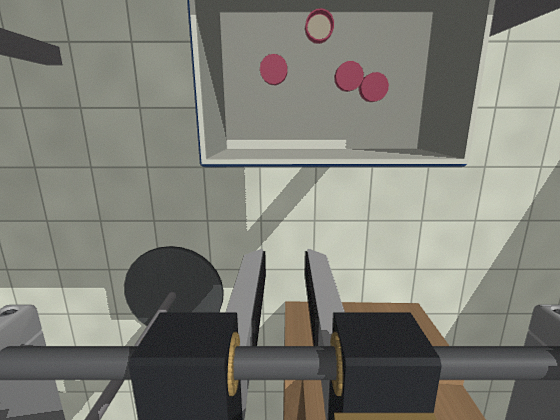

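All four cups are on the bin floor: (273,69), (320,24), (349,76) and (374,87). The gripper is clear of everything.

```bash
python3 -c "
from bench import *
print(job_done())"
```

```text
the job is handed in; nothing more can be done
None
```

All four pink cups are in the waste bin, and I handed the job in at about 18 s of the 61 s allowed. I pushed each one along the worktop with the fingers slightly open and over the edge; none was gripped or lifted.

- **Cups:** the last wrist picture shows all four lying still on the bin floor. Three are upside down and one is open side up near the worktop-side wall. That last one was hidden from the top camera, so I took an extra wrist view to find it.
- **Everything else:** comparing the top picture before and after, only the cups' start and end places changed. The jars, bottles, bowl and the yellow and black look-alikes did not move, and nothing fell on the floor. Forces read at the end of each move stayed around 2 N or less.
- **One disagreement:** the side camera placed the cups about 8 mm off in y from the top camera, probably because it sees their near walls. I used the top camera's values, and the wrist views and cradled pushes bore them out.

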